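Load the washer's doser, then bring the wash-ball dish round

TASK

Get the next wash ready: drop the finned detergent cartridge fully down into the doser's pocket, and then swing the doser's lever shut over it. Then take the steel dish by its bail handle, lift it straight up about 10 cm off its wooden stand, and only then turn it a quarter turn anticlockwise (seen from above) so that its lip comes round to the washer's side. Keep the dish level and the loose wash ball in its middle throughout, do not touch the ball or disturb the other things on the worktop, and finish still holding the dish in the gripper, level and still, over its stand.

Things in the scene. Friction and masses are not known exactly. Their poses are not given: they have to be found in the camera images.
- cartridge: Grey plastic detergent cartridge, loose: body 34 (its x) x 54 (its y) x 40 high, with an upright grip fin in the middle of its top, 12 (x) x 40 (y) x 28 high, so 68 high overall. Origin at the centre of its underside. About 100 g. Starts upright on the worktop; either way round fits the pocket.
- doser: Fixed grey block 100 (its x) x 170 (its y) x 45 high; origin at the centre of its underside. In the middle of its top is a rectangular pocket 38 (x) x 58 (y), 35 deep, with a chamfered mouth. A steel hinge pillar, 20 across, stands on its top at its own (0, -65) mm and carries the lever.
- pocket (a point): Centre of the pocket's floor, 10 mm above the worktop; axes as the doser's. The seated cartridge has its origin here, its y along the doser's y, and its fin's top 78 mm above the worktop.
- lever (a joint): Angle (rad) of the doser's flat steel lock lever, 14 wide, 83 to 91 mm above the worktop, turning about a vertical axis on the pillar. 0 = shut: it points along the doser's +y, over the pocket. Opens anticlockwise seen from above, towards the doser's -x, to at most 1.8; starts at 1.35 to 1.75 and stays where left (about 1 N at the knob).
- lever_hinge (a point): On the lever's turning axis at the bar's mid-height, 87 mm above the worktop, at the doser's own (0, -65) mm. Its axes are the doser's.
- lever_knob (a point): Point on the axis of the lever's upright round steel knob, 115 mm from the hinge axis and 115 mm above the worktop. The knob is 14 in diameter, and stands from the bar to 129 mm above the worktop; it turns with the lever.
- stand: Fixed wooden block 100 x 100 x 20 high on which the dish starts; origin at the centre of its underside. At the start its axes are parallel to the dish's.
- dish: Loose round steel dish, about 250 g: rim 134 across and 30.5 high, foot 80 across, inside sloping gently down to its middle (10 mm above the underside). Origin at the centre of its underside, z up, x towards its lip. A bail handle of flat strip, 12 wide, stands over it in its y-z plane: legs at y = +-69 mm, top bar 106.5 mm above the underside.
- dish_grip (a point): Centre of the black grip on the bail's top bar, 106.5 mm above the dish's underside, straight over its middle: 16 (dish x) x 50 (dish y) x 18 high. The ball's top is about 57 mm below this point.
- dish_middle (a point): Point on the dish's axis at rim height (30.5 mm above its underside).
- dish_lip (a point): Tip of the flat tongue-shaped lip, 32 wide and 4 thick, that sticks out from the rim: 100 mm from the dish's axis along its +x. At the start it points away from the robot (+x, within about 0.4 rad); a quarter turn anticlockwise brings it to the robot's left (+y), the washer's side.
- ball: Loose dark hard-rubber wash ball, 40 across, about 35 g, lying in the dish; its frame turns as it rolls.
- ball_center (a point): Centre of the wash ball; 30 mm above the dish's underside when it lies in the middle.
- soap: yellow soap bar 75 x 50 x 26 mm; a bystander, to be left alone
- brush: hand brush 170 mm long, lying; a bystander, to be left alone
- scoop_cup: clear measuring cup, 64 mm across, 60 mm high; a bystander, to be left alone
- jar: glass jar, 68 mm across, 85 mm high; a bystander, to be left alone
- tin: metal tin, 76 mm across, 75 mm high; a bystander, to be left alone
- stain_bottle: small blue bottle, 60 mm across, 150 mm high; a bystander, to be left alone
Mind the look-alikes: they are no part of the job. Of the things that look like the cartridge, the smallest one is meant.

How it is judged:
On the way, in this order (a step that is already met when the one before it is completed fails the run):
1. the cartridge is fully down in the pocket (horizontal distance between cartridge and pocket below 0.005 m and z of cartridge in the frame of pocket below 0.004 m and angle between cartridge's own z axis and vertical below 0.08 rad), for 0.1 s.
2. the lever is shut over the seated cartridge (all of step 1 and value of joint lever below 0.15 rad), for 0.1 s.
3. the dish is lifted straight up, its lip still pointing as before, the ball in it (z of dish in the frame of stand above 0.07 m and horizontal distance between dish and stand below 0.04 m and angle between the x axis of dish and the x axis of stand, either way round below 0.35 rad and x of dish_lip in the frame of stand above 0.04 m and angle between dish's own z axis and vertical below 0.15 rad and z of ball_center in the frame of dish below 0.045 m), for 0.05 s.
At the end, for the whole second after the job is handed in: Cartridge on the pocket floor (4 mm), lever under 0.15 rad. Gripper holds the dish still, level (0.09 rad), 50 mm or more above the stand top and within 40 mm of straight over it, lip a quarter turn anticlockwise (0.17 rad), ball at rest within 15 mm of its middle (all of step 2 and z of dish in the frame of stand above 0.07 m and horizontal distance between dish and stand below 0.04 m and contact force between the fingers and dish above 1 N and angle between dish's own z axis and vertical below 0.09 rad and horizontal distance between ball_center and dish_middle below 0.015 m and z of ball_center in the frame of dish below 0.045 m and angle between the x axis of dish and the y axis of stand, either way round below 0.17 rad and y of dish_lip in the frame of stand above 0.05 m and linear speed of dish below 0.03 m/s and angular speed of dish below 0.15 rad/s and linear speed of ball below 0.05 m/s); the arm keeps its last pose, push and grip.
It fails at once if the fingers touch the ball (contact force between the fingers and ball above 0.2 N).
It fails at once if the ball rolls more than 35 mm from the dish's middle (distance between ball_center and dish_middle above 0.035 m).
It fails at once if the dish tips more than 0.25 rad (angle between dish's own z axis and vertical above 0.25 rad).
It fails at once if the dish is turned while it still stands on its stand (z of dish in the frame of stand below 0.03 m and angle between the x axis of dish and the x axis of stand, either way round above 0.4 rad).
It fails at once if a bystander is moved more than 30 mm (distance of any of soap, brush, scoop_cup, jar, tin, stain_bottle from where it was at the start of the episode above 0.03 m).
It also fails if it takes over 72 s, if anything falls off the work surface, if the arm or the gripper's body presses on something with over 40 N, if the wrist force passes 120 N, or if a joint passes its speed limit or range.

ROBOT

A 7-joint arm with a two-finger parallel gripper is mounted at the origin on the work surface. World frame = base frame: x ahead of the robot, y to its left, z up, the work surface at z = 0. Lengths are in m, angles in rad, forces in N, time in s.
With the tool pointing down it reaches from about 0.425 to 0.925 m from the base axis. Payload 6.8 kg.
Tool frame: the origin (TCP) lies midway between the tips of the shut fingers; the grasp point (between the pads) lies r.grip_point_offset behind it (r.grip_point_offset is the distance from the TCP to the grasp point, in m); z points along the fingers, y is the line along which they close (so a half turn about z gives the same grasp; the last joint's range is limited). The gripper opens to 85 mm and grips with 20 to 120 N. Pads are 22 mm wide; open, the fingers measure 114 mm over their backs; the gripper's body (76 mm by 85 mm) begins 54 mm behind the grasp point. The pads swing forward as they close: fully open they stand 13 mm farther back than shut.
Start: joints at [-1.304, 0.477, 0.022, 1.555, -0.011, 1.109, -0.083], TCP at [0.247, 0.628, 0.231] pointing down, gripper open.
Joint ranges: [-2.96, 2.96], [-0.34, 2.1], [-1.41, 1.46], [0.24, 2.44], [-1.37, 4.51], [0.17, 1.92], [-2.96, 2.96]. Speed limits (rad/s): [2.39, 2.39, 3.14, 3.14, 3.14, 3.14, 3.14].

INTERFACE

Orientations are given as a rotation vector (axis times angle).
In Python, from bench import r gives the robot as it stands. The module is installed in compiled form; this text tells all that it offers.
- The arm moves only by the shell command python3 -m crank 'ROWS' [FORCE]. ROWS is JSON, a list of rows, each a list of 5 numbers: the shift along the world's x, y, z in units of 200 mm (1.0 is 200 mm), then the turn about the world's z in units of 45 degrees (1.0 is 45 degrees), then the opening, from -1 (shut) to 1 (fully open). In form: [[dx, dy, dz, turn, jaw], ...]. A call has 1 to 8 rows; each row shifts and turns the commanded pose from where the row before left it; what a row does not reach is not made up. A row lasts 1/12 s, in which the tool goes at most 41.7 mm and 7.16 degrees, less where a joint would pass 70% of its speed; a pose out of reach is approached as far as the arm can. A call with a number of a shift or a turn outside -1 to 1 is refused whole. A call with a gripper value outside its range is refused whole. The fingers move at their own pace and stop on an object; FORCE is the grip in N (left out, the last holds). Time passes only in rows, so rows that do not move let the fingers close. It gives the time, the measured TCP pose, the force, the opening and the grip force at its end, in the units of the state.
- r.get_obs(): the state, without advancing time (a new reading comes with each control period).
- r.grab_frame(name): name is "scene" or "top" or "wrist"; returns the picture (480x640x3 uint8, blue, green, red); there is no depth.
- r.camera_model(name): a dict with "fx", "fy", "cx", "cy" (pixels), "R" (3x3) and "t" (3): a world point X has camera coordinates R X + t. Camera axes: x right, y down, z forward; pixel columns grow to the right and rows downward; lengths in m; the calibration is good to about 2 mm. A picture is of the moment at which its call begins: read the wrist's pose just before it. camera_model takes no time and is no camera call; for the wrist camera it gives the pose at the moment of the call.
- r.hand_in(): hands the job in; it is judged then, once.
The state is a dict: "clock": time; "joints": joint angles; "qvel": joint speeds; "tau": joint torques, N m; "tcp_pos": TCP position; "orientation": TCP orientation; "contact_force": force on the tool from outside, world axes, zero at the start; "moment": the same for the moment, N m; "grip_width": finger opening in m; "gripper_force": force on a finger pad.
Only numpy, scipy, OpenCV 4.12 (cv2) and the standard library are available. Lean on these libraries where they do the work, as an engineer would, in place of code of your own. Each camera call takes 0.05 s, during which the arm holds its last target. There are 200 camera calls.

## Working session

There is one attempt and no reset: what is moved stays moved. The work goes in short steps, Python scripts to look and compute and a shell command to move; the robot and the scene stay as the last step left them, time stands still between calls to the robot, and variables do not carry over. Pictures are saved under pics/ and viewed, at most 13 in all, crops included, and the job is handed in when it is done.

```bash
mkdir -p pics
cat > h.py <<'E'
import numpy as np, cv2
from bench import r
def ray(m,u,v,z):
    R=np.array(m["R"]);t=np.array(m["t"]);c=-R.T@t
    d=R.T@np.array([(u-m["cx"])/m["fx"],(v-m["cy"])/m["fy"],1.0])
    return c+d*(z-c[2])/d[2]
def px(m,X):
    p=np.array(m["R"])@np.array(X)+np.array(m["t"]);return m["fx"]*p[0]/p[2]+m["cx"],m["fy"]*p[1]/p[2]+m["cy"]
E
python3 - <<'E'
from h import *
for n in("scene","top"):
    f=r.grab_frame(n);cv2.imwrite(f"pics/{n}0.png",f);m=r.camera_model(n)
    print(n,m["fx"],m["cx"],m["cy"],-np.array(m["R"]).T@m["t"],np.round(m["R"],3).tolist())
o=r.get_obs();print(o);print(r.grip_point_offset)
E
```

```text
scene 516.9930236084937 331.19988258897615 241.46546170752526 [1.35789507 0.60812252 0.73994344] [[-0.52, 0.854, 0.021], [0.477, 0.311, -0.822], [-0.709, -0.417, -0.569]]
top 551.931372003013 319.5401940606569 245.99259358691933 [0.36276367 0.09863668 1.40415225] [[0.0, -1.0, 0.001], [-0.99, -0.0, -0.142], [0.142, -0.001, -0.99]]
{'clock': 0.1, 'joints': array([-1.30410319,  0.4777568 ,  0.02235416,  1.55635857, -0.01148695,
        1.1092495 , -0.08310539]), 'qvel': array([-9.62077264e-04, -2.53582747e-03, -1.44168956e-04,  5.73431888e-05,
       -1.41539065e-03, -8.97854372e-04,  1.27244269e-03]), 'tau': array([ 3.94146904e-03, -5.97761679e+01,  1.61317136e+00, -2.81951594e+01,
        1.27544085e-02,  5.05486300e-03, -1.65228607e-05]), 'tcp_pos': array([0.24693223, 0.62764876, 0.23039421]), 'orientation': array([-5.85236378e-01, -3.08642626e+00,  2.56811170e-03]), 'contact_force': array([-0.31527108,  0.64496125, -0.95181372]), 'moment': array([-0.04191164, -0.0328766 ,  0.04693294]), 'gripper_force': 0.0, 'grip_width': 0.0855570683052666}
0.0187
```

View pics/top0.png

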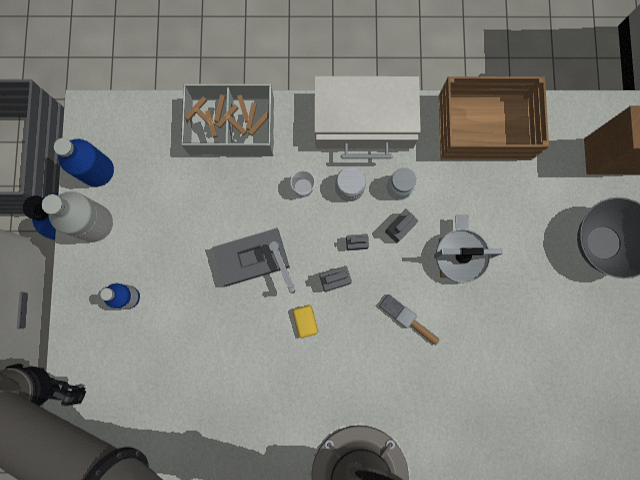

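View pics/scene0.png

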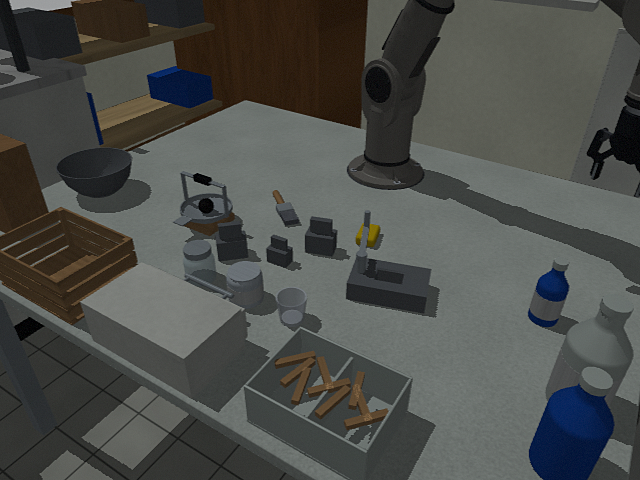

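The top view shows the doser at about (248,258), its hinge at (273,246) and the knob at (292,290). The smallest cartridge is at (357,242), with larger look-alikes at (335,278) and (401,226). The dish is at (463,252), with its lip at (461,221). Next I'll look at a crop with edges.

Run:
```python
from h import *
f=cv2.imread("pics/top0.png");m=r.camera_model("top")
c=f[190:320,200:520];cv2.imwrite("pics/c1.png",cv2.resize(c,None,fx=2.5,fy=2.5,interpolation=cv2.INTER_CUBIC))
for n,p,z in[("doser",(248,258),.045),("hinge",(273,246),.091),("knob",(292,290),.129),("cart",(357,240),.06),("dish",(463,252),.05),("grip",(463,253),.13),("lip",(461,217),.05),("bot",(115,295),.1)]:print(n,ray(m,*p,z).round(3))
g=cv2.cvtColor(f,cv2.COLOR_BGR2GRAY)
k=((g<110)*255).astype(np.uint8)
for ct in cv2.findContours(k,0,2)[0]:
    a=cv2.contourArea(ct);x,y,w,h=cv2.boundingRect(ct)
    if 150<a<6000 and 200<x<520 and 190<y<330: print(a,cv2.minAreaRect(ct))
```

```text
doser [0.528 0.275 0.045]
hinge [0.551 0.21  0.091]
knob [0.443 0.161 0.129]
cart [0.57  0.006 0.06 ]
dish [ 0.542 -0.257  0.05 ]
grip [ 0.529 -0.236  0.13 ]
lip [ 0.63  -0.256  0.05 ]
bot [0.433 0.58  0.1  ]
425.5 ((395.0342712402344, 310.7297058105469), (37.88521194458008, 18.186918258666992), 40.91438674926758)
716.5 ((327.73077392578125, 280.15380859375), (19.881494522094727, 44.44099044799805), 72.34988403320312)
403.0 ((350.8502502441406, 242.40357971191406), (14.748139381408691, 33.98484420776367), 85.91438293457031)
2952.0 ((249.86878967285156, 269.1216125488281), (63.7599983215332, 76.87999725341797), 73.73979187011719)
1558.5 ((450.50531005859375, 256.5727844238281), (71.55416107177734, 68.59567260742188), 40.81508255004883)
828.5 ((394.75006103515625, 227.25003051757812), (24.041629791259766, 43.133514404296875), 45.0)
```

View pics/c1.png

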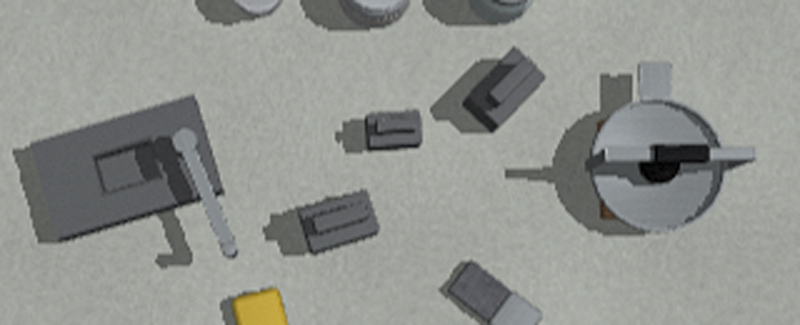

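The crop confirms the layout. The small cartridge sits with its fin almost along world y, and the lever points down in the image, so it is open. I'm moving above the cartridge for a wrist look.

```bash
python3 -m crank '[[0.09,-0.18,0.02,-0.15,1],[0.09,-0.18,0.02,-0.15,1],[0.09,-0.18,0.02,-0.15,1],[0.09,-0.18,0.02,-0.15,1],[0.09,-0.18,0.02,-0.15,1],[0.09,-0.18,0.02,-0.15,1],[0.09,-0.18,0,-0.15,1],[0.09,-0.18,0,-0.15,1]]'
python3 -m crank '[[0.09,-0.18,0,-0.15,1],[0.09,-0.18,0,-0.15,1],[0.09,-0.18,0,0,1],[0.09,-0.18,0,0,1],[0.09,-0.18,0,0,1],[0.09,-0.18,0,0,1],[0.09,-0.18,0,0,1],[0.04,-0.04,0,0,1]]'
python3 -m crank '[[0,0,0,0,1],[0,0,0,0,1],[0,0,0,0,1]]'
cat >> h.py <<'E'
from scipy.spatial.transform import Rotation as Ro
def st():
    o=r.get_obs();R=Ro.from_rotvec(o["orientation"]).as_matrix()
    print("t",round(o["clock"],2),"tcp",o["tcp_pos"].round(4),"yaw_y",np.degrees(np.arctan2(R[1,1],R[0,1])).round(2),"tilt",np.degrees(np.arccos(-R[2,2])).round(2),"F",np.round(o["contact_force"],1),"w",round(o["grip_width"],4),"g",round(o["gripper_force"],1),"j",np.round(o["joints"],2));return o
E
python3 - <<'E'
from h import *
st();m=r.camera_model("wrist");f=r.grab_frame("wrist");cv2.imwrite("pics/w1.png",f)
R=np.array(m["R"]);print(-R.T@m["t"],R[2],R[0]);np.save("w1.npy",m,allow_pickle=True)
E
```

```text
clock: 0.77
tcp_pos: [0.3915, 0.3382, 0.2554]
orientation: [-1.93, -2.479, -0.0]
contact_force: [1.0, 1.4, 0.2]
grip_width: 0.0854
gripper_force: 0.0
clock: 1.43
tcp_pos: [0.5265, 0.0727, 0.2556]
orientation: [2.209, 2.23, -0.002]
contact_force: [0.7, -0.3, -0.1]
grip_width: 0.0855
gripper_force: 0.0
clock: 1.68
tcp_pos: [0.5243, 0.0816, 0.2549]
orientation: [-2.199, -2.242, 0.001]
contact_force: [-0.1, 0.7, 0.8]
grip_width: 0.0857
gripper_force: 0.0
t 1.68 tcp [0.5243 0.0816 0.2549] yaw_y 1.13 tilt 0.07 F [-0.1  0.7  0.8] w 0.0857 g 0.0 j [-0.71  0.23  0.52  1.9  -0.13  1.05 -0.12]
[0.52372516 0.16234235 0.39839   ] [ 0.00614867 -0.3095695  -0.95085694] [ 9.99792984e-01  2.03461047e-02 -1.58946872e-04]
```

View pics/w1.png

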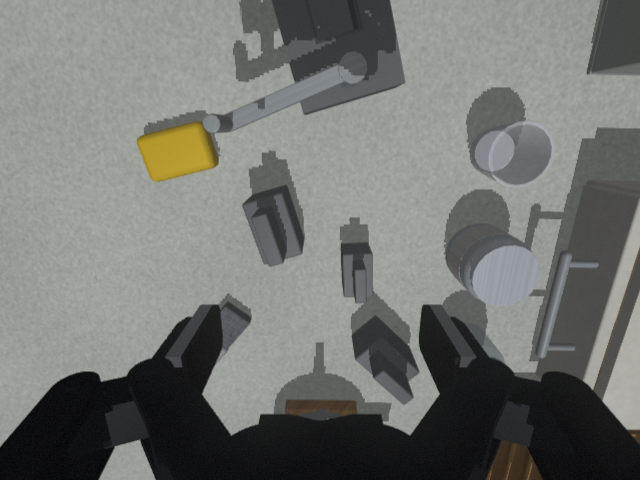

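The wrist view has image right as world +x and up as +y. The small cartridge is at about (356,272), the hinge cap at (352,66) and the knob at (211,123). I'm moving +y to see the whole doser, then viewing enlarged crops of both.

```bash
python3 -m crank '[[0.02,0.18,0,0,1],[0.02,0.18,0,0,1],[0.02,0.18,0,0,1],[0.02,0.18,0,0,1],[0.02,0.05,0,0,1],[0,0,0,0,1],[0,0,0,0,1],[0,0,0,0,1]]'
python3 - <<'E'
from h import *
st();m=r.camera_model("wrist");f=r.grab_frame("wrist");cv2.imwrite("pics/w2.png",f);np.save("w2.npy",m,allow_pickle=True)
a=cv2.imread("pics/w1.png")[210:310,310:410]
a=cv2.resize(a,None,fx=4,fy=4,interpolation=cv2.INTER_CUBIC)
g=f[0:300,130:530]
b=cv2.convertScaleAbs(np.vstack([g,np.zeros((100,400,3),np.uint8)]),alpha=1.6)
cv2.imwrite("pics/c2.png",np.hstack([cv2.convertScaleAbs(a,alpha=1.6),b]))
E
```

```text
clock: 2.4
tcp_pos: [0.5446, 0.2332, 0.2552]
orientation: [2.202, 2.241, -0.001]
contact_force: [-0.7, -0.6, 0.0]
grip_width: 0.0855
gripper_force: 0.0
t 2.4 tcp [0.5446 0.2332 0.2552] yaw_y 1.0 tilt 0.05 F [-0.7 -0.6  0. ] w 0.0855 g 0.0 j [-0.86  0.34  0.45  1.76 -0.16  1.09 -0.34]
```

View pics/c2.png

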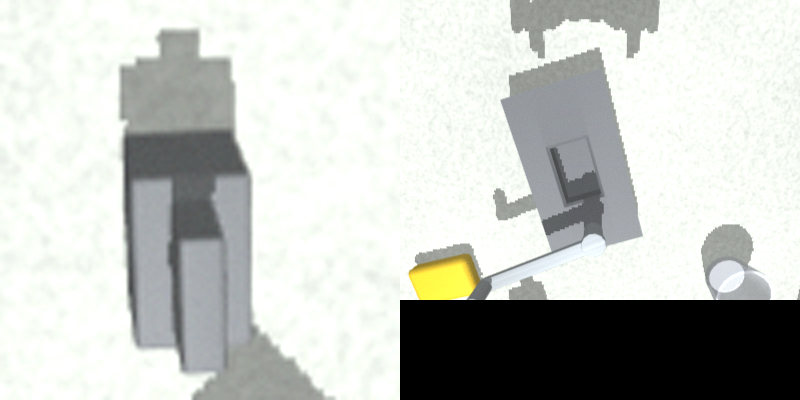

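The left crop shows the cartridge with its fin-top corners at about (182,238), (222,236), (226,370) and (184,372). The right crop shows the doser-top corners at (501,99), (603,68) and (642,236), with the pocket mouth quad around (575,170). I'm refining the corners subpixel and casting rays.

Run:
```python
from h import *
def go(n,P,z,w=3):
    m=np.load(n+".npy",allow_pickle=True).item();g=cv2.cvtColor(cv2.imread(f"pics/{n}.png"),cv2.COLOR_BGR2GRAY)
    q=cv2.cornerSubPix(g,np.float32(P).reshape(-1,1,2),(w,w),(-1,-1),(3,50,.01)).reshape(-1,2)
    X=np.array([ray(m,*p,z)[:2] for p in q]);print(n,z,"px",q.round(1).tolist(),"shift",np.abs(q-P).max().round(1));return X
def rep(t,X):
    e=[np.linalg.norm(X[i]-X[(i+1)%len(X)]).round(4) for i in range(len(X))]
    a=[np.degrees(np.arctan2(*(X[(i+1)%len(X)]-X[i])[::-1])).round(1) for i in range(len(X))]
    print(t,"ctr",X.mean(0).round(4),"edges",e,"ang",a,X.round(4).tolist())
f=np.array([[182,238],[222,236],[226,370],[184,372]])/4+[310,210]
rep("fin",go("w1",f,.068,2))
b=np.array([[132,176],[248,176],[250,345],[136,348]])/4+[310,210]
rep("body",go("w1",b,.040,2))
d=np.array([[501,99],[603,68],[642,236]])-[270,0]
X=go("w2",d,.045,4);rep("doser",X);print("doser ctr",(X[0]+X[2])/2)
p=np.array([[546,147],[588,137],[604,193],[563,205]])-[270,0]
rep("pocket",go("w2",p,.045,3))
m=np.load("w2.npy",allow_pickle=True).item();print("hinge",ray(m,593-270,243,.091))
m=np.load("w1.npy",allow_pickle=True).item();print("hinge1",ray(m,352,66,.091),"knob1",ray(m,211,122,.129))
```

```text
w1 0.068 px [[355.5, 269.5], [365.3999938964844, 269.1000061035156], [366.5, 302.5], [354.6000061035156, 302.3999938964844]] shift 1.4
fin ctr [0.5694 0.0042] edges [np.float64(0.0103), np.float64(0.0389), np.float64(0.0128), np.float64(0.0382)] ang [np.float64(3.6), np.float64(-84.8), np.float64(-179.5), np.float64(91.5)] [[0.5631, 0.0231], [0.5733, 0.0238], [0.5769, -0.015], [0.5641, -0.0151]]
w1 0.04 px [[343.0, 254.0], [371.8999938964844, 252.5], [372.5, 296.20001220703125], [343.79998779296875, 296.6000061035156]] shift 1.5
body ctr [0.5694 0.0043] edges [np.float64(0.0321), np.float64(0.0541), np.float64(0.0333), np.float64(0.0526)] ang [np.float64(4.4), np.float64(-85.4), np.float64(-178.1), np.float64(93.3)] [[0.5516, 0.0297], [0.5835, 0.0321], [0.5878, -0.0218], [0.5546, -0.0229]]
w2 0.045 px [[229.8000030517578, 99.5999984741211], [334.29998779296875, 67.19999694824219], [372.5, 235.60000610351562]] shift 1.3
doser ctr [0.5387 0.3032] edges [np.float64(0.1033), np.float64(0.1695), np.float64(0.1971)] ang [np.float64(16.7), np.float64(-74.2), np.float64(137.4)] [[0.4574, 0.3378], [0.5563, 0.3675], [0.6025, 0.2044]]
doser ctr [0.52995831 0.27106069]
w2 0.045 px [[274.8999938964844, 147.1999969482422], [317.6000061035156, 135.1999969482422], [334.1000061035156, 195.6999969482422], [293.0, 205.0]] shift 2.7
pocket ctr [0.5295 0.2712] edges [np.float64(0.044), np.float64(0.0625), np.float64(0.0441), np.float64(0.0608)] ang [np.float64(16.1), np.float64(-73.2), np.float64(-166.0), np.float64(106.8)] [[0.4995, 0.2946], [0.5418, 0.3068], [0.5598, 0.247], [0.5171, 0.2364]]
hinge [0.54864179 0.21045684 0.091     ]
hinge1 [0.54827328 0.21033595 0.091     ] knob1 [0.44259263 0.16482997 0.129     ]
```

```bash
python3 -m crank '[[0.02,-0.19,0,0.01,0],[0.02,-0.19,0,0.01,0],[0.02,-0.19,0,0.01,0],[0.02,-0.19,0,0.01,0],[0.02,-0.19,0,0.01,0],[0.024,-0.195,0,0,0],[0,0,-0.18,0,0],[0,0,-0.18,0,0]]'
python3 -m crank '[[0,0,-0.1,0,0],[0,0,0,0,0],[0,0,0,0,0],[0,0,0,0,0]]'
python3 -c "
from h import *
st()"
```

```text
clock: 3.12
tcp_pos: [0.5714, -0.0001, 0.1852]
orientation: [2.163, 2.272, 0.008]
contact_force: [0.0, 1.3, -1.1]
grip_width: 0.0426
gripper_force: 0.0
clock: 3.45
tcp_pos: [0.5707, 0.0045, 0.165]
orientation: [2.157, 2.282, 0.003]
contact_force: [0.9, -0.6, 0.3]
grip_width: 0.0427
gripper_force: 0.0
t 3.45 tcp [0.5707 0.0045 0.165 ] yaw_y 3.21 tilt 0.13 F [ 0.9 -0.6  0.3] w 0.0427 g 0.0 j [-0.5   0.41  0.49  1.9  -0.25  0.89  0.17]
```

Aligned. Descending 120 mm to z≈0.045 and gripping.

```bash
python3 -m crank '[[-0.006,0,-0.15,0,0],[0,0,-0.15,0,0],[0,0,-0.15,0,0],[0,0,-0.1,0,0],[0,0,-0.05,0,0],[0,0,0,0,0],[0,0,0,0,-1],[0,0,0,0,-1]]' 40
python3 -m crank '[[0,0,0,0,-1],[0,0,0,0,-1],[0,0,0,0,-1],[0,0,0,0,-1],[0,0,0,0,-1]]' 40
python3 -c "
from h import *
st()"
```

```text
clock: 4.12
tcp_pos: [0.5704, 0.0051, 0.0453]
orientation: [2.156, 2.282, 0.004]
contact_force: [0.5, -0.5, -0.3]
grip_width: 0.0194
gripper_force: 0.0
clock: 4.53
tcp_pos: [0.5699, 0.0051, 0.0448]
orientation: [2.156, 2.283, 0.003]
contact_force: [-0.4, 0.6, 7.2]
grip_width: 0.011
gripper_force: 44.2
t 4.53 tcp [0.5699 0.0051 0.0448] yaw_y 3.26 tilt 0.15 F [-0.4  0.6  7.2] w 0.011 g 44.2 j [-0.42  0.58  0.4   1.97 -0.36  0.65  0.26]
```

```bash
python3 -m crank '[[0,0,0.1,0,-1],[0,0,0.15,0,-1],[0,0,0.15,0,-1],[0,0,0.15,0,-1],[0,0,0.05,0,-1],[-0.02,0.16,0,0.04,-1],[-0.02,0.16,0,0.04,-1],[-0.02,0.16,0,0.04,-1]]'
python3 -m crank '[[-0.03,0.16,0,0.04,-1],[-0.03,0.16,0,0.04,-1],[-0.03,0.16,0,0.04,-1],[-0.03,0.16,0,0.05,-1],[-0.022,0.16,0,0,-1],[0,0.055,0,0,-1],[0,0,0,0,-1],[0,0,0,0,-1]]'
python3 - <<'E'
from h import *
st();m=r.camera_model("wrist");f=r.grab_frame("wrist");np.save("w3.npy",m,allow_pickle=True);cv2.imwrite("pics/w3.png",f)
t=r.grab_frame("top")[215:295,200:310]; s=r.grab_frame("scene")[200:320,330:450]
mk=lambda a,h:cv2.resize(a,(400,h),interpolation=cv2.INTER_CUBIC)
cv2.imwrite("pics/c3.png",cv2.convertScaleAbs(np.hstack([mk(f[180:480,170:470],400),mk(s,400)]),alpha=1.6))
E
```

```text
clock: 5.2
tcp_pos: [0.5564, 0.1019, 0.1637]
orientation: [2.047, 2.383, 0.001]
contact_force: [-0.2, 0.7, -0.7]
grip_width: 0.0113
gripper_force: 43.1
clock: 5.87
tcp_pos: [0.5279, 0.2723, 0.1629]
orientation: [1.882, 2.516, -0.002]
contact_force: [-0.2, 0.2, -0.0]
grip_width: 0.0112
gripper_force: 43.1
t 5.87 tcp [0.5279 0.2723 0.1629] yaw_y 16.41 tilt 0.06 F [-0.2  0.2 -0. ] w 0.0112 g 43.1 j [-0.88  0.44  0.39  1.84 -0.21  0.9  -0.11]
```

View pics/c3.png

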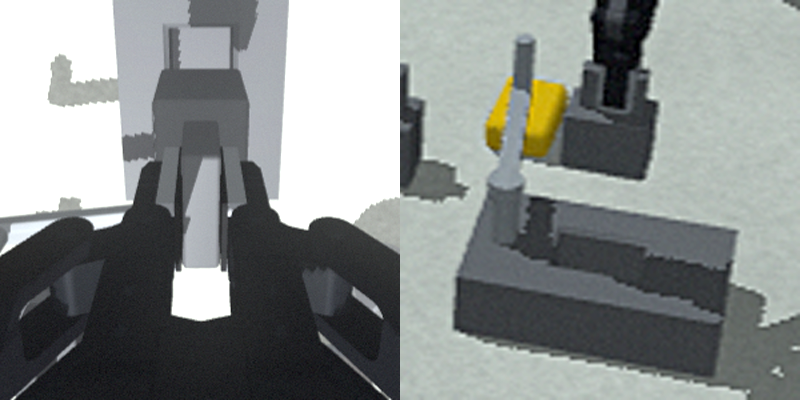

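The cartridge hangs upright over the pocket. Its far-face bottom corners are at crop (162,70) and (245,70), and its top corners at (153,102) and (248,100). I'm checking its offset in the hand with these.

Run:
```python
from h import *
m=np.load("w3.npy",allow_pickle=True).item();g=cv2.cvtColor(cv2.imread("pics/w3.png"),cv2.COLOR_BGR2GRAY)
a=np.radians(16.4);ex=np.array([np.cos(a),np.sin(a)]);ey=np.array([-ex[1],ex[0]]);P=np.array([.5297,.2711])
for p,z in [((162,70),.118),((245,70),.118),((153,102),.158),((248,100),.158)]:
    q=np.float32(p)*.75+[170,180];q2=cv2.cornerSubPix(g,np.float32([[q]]),(3,3),(-1,-1),(3,50,.01))[0,0]
    for k in(q,q2):
        X=ray(m,*k,z)[:2]-P;print(z,k.round(1),(np.array([X@ex,X@ey])*1e3).round(1))
```

```text
0.118 [291.5 232.5] [-16.6  25.1]
0.118 [290.7 232.8] [-17.1  24.9]
0.118 [353.8 232.5] [19.  25.1]
0.118 [353.8 232.5] [19.  25.1]
0.158 [284.8 256.5] [-16.5  25.7]
0.158 [283.5 256.7] [-17.1  25.6]
0.158 [356. 255.] [16.3 26.4]
0.158 [356. 255.] [16.3 26.4]
```

```bash
python3 -m crank '[[0.002,0.007,-0.1,0,-1],[0,0,-0.1,0,-1],[0,0,-0.1,0,-1],[0,0,-0.05,0,-1],[0,0,-0.03,0,-1],[0,0,-0.03,0,-1],[0,0,-0.03,0,-1],[0,0,0,0,-1]]'
python3 -c "
from h import *
st()"
```

```text
clock: 6.68
tcp_pos: [0.5286, 0.2733, 0.0748]
orientation: [-1.884, -2.514, 0.001]
contact_force: [0.7, -0.4, -1.6]
grip_width: 0.0108
gripper_force: 43.0
t 6.68 tcp [0.5286 0.2733 0.0748] yaw_y 16.3 tilt 0.03 F [ 0.7 -0.4 -1.6] w 0.0108 g 43.0 j [-0.84  0.56  0.34  1.89 -0.27  0.74 -0.06]
```

Already 15 mm inside the pocket with no contact. Going on down.

```bash
python3 -m crank '[[0,0,-0.03,0,-1],[0,0,-0.03,0,-1],[0,0,-0.03,0,-1],[0,0,-0.01,0,-1],[0,0,0,0,-1],[0,0,0,0,-1]]'
python3 -c "
from h import *
st()"
```

```text
clock: 7.18
tcp_pos: [0.5288, 0.2736, 0.0552]
orientation: [1.883, 2.514, 0.0]
contact_force: [-0.0, 0.4, -0.1]
grip_width: 0.011
gripper_force: 43.1
t 7.18 tcp [0.5288 0.2736 0.0552] yaw_y 16.33 tilt 0.01 F [-0.   0.4 -0.1] w 0.011 g 43.1 j [-0.83  0.59  0.33  1.9  -0.28  0.7  -0.05]
```

```bash
python3 -m crank '[[0,0,0,0,0],[0,0,0,0,0],[0,0,0,0,0],[0,0,0.1,0,0],[0,0,0.15,0,0],[0,0,0.15,0,0],[0,0,0.15,0,0],[0,0,0.15,0,0]]'
python3 -m crank '[[-0.04,-0.05,0,0.154,-0.4],[-0.04,-0.05,0,0.154,-0.4],[-0.04,-0.05,0,0.154,-0.4],[-0.04,-0.05,0,0.154,-0.4],[-0.04,-0.05,0,0.154,-0.4],[-0.04,-0.05,0,0.154,-0.4],[-0.04,-0.05,0,0.154,-0.4],[-0.04,-0.05,0,0.154,-0.4]]'
python3 -m crank '[[-0.03,-0.04,0,0.154,-0.4],[-0.03,-0.04,0,0.154,-0.4],[-0.03,-0.04,0,0.154,-0.4],[-0.02,-0.02,0,0.154,-0.4],[0,0,0,0.154,-0.4],[0,0,0,0.154,-0.4],[0,0,0,0,-0.4],[0,0,0,0,-0.4]]'
python3 - <<'E'
from h import *
st();t=r.grab_frame("top");cv2.imwrite("pics/t2.png",t);s=r.grab_frame("scene")
mk=lambda a:cv2.resize(a,(400,400),interpolation=cv2.INTER_CUBIC)
cv2.imwrite("pics/c4.png",cv2.convertScaleAbs(np.hstack([mk(r.grab_frame("wrist")[80:480,120:520]),mk(s[200:320,330:450])]),alpha=1.6))
E
```

```text
clock: 7.85
tcp_pos: [0.5286, 0.2734, 0.1968]
orientation: [1.884, 2.514, 0.0]
contact_force: [1.0, -0.4, -0.3]
grip_width: 0.0428
gripper_force: 0.0
clock: 8.52
tcp_pos: [0.4643, 0.193, 0.1955]
orientation: [0.489, 3.103, 0.0]
contact_force: [0.0, -0.1, 0.2]
grip_width: 0.0255
gripper_force: 0.0
clock: 9.18
tcp_pos: [0.4428, 0.1655, 0.1955]
orientation: [-0.63, 3.078, 0.0]
contact_force: [-0.2, 0.4, 0.3]
grip_width: 0.0258
gripper_force: 0.0
t 9.18 tcp [0.4428 0.1655 0.1955] yaw_y 113.12 tilt 0.02 F [-0.2  0.4  0.3] w 0.0258 g 0.0 j [-0.61  0.18  0.13  2.07 -0.03  0.89  1.52]
```

View pics/c4.png

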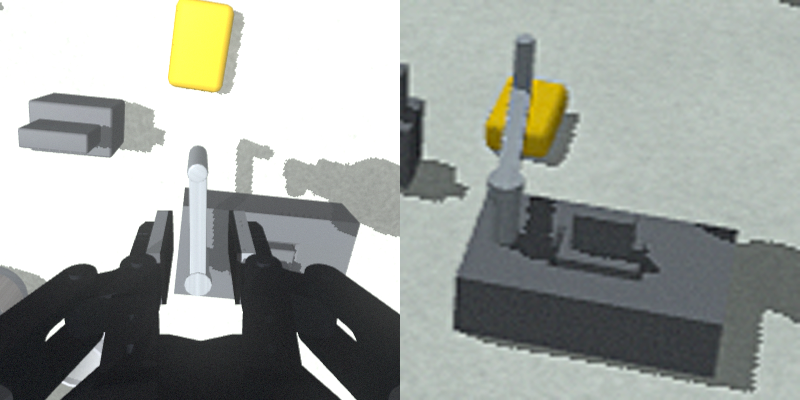

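The cartridge looks seated, with the fin standing out of the pocket. The knob is centred between the fingers at (197,170). I'm descending around the knob.

```bash
python3 -m crank '[[0,0,-0.1,0,-0.4],[0,0,-0.1,0,-0.4],[0,0,-0.1,0,-0.4],[0,0,-0.1,0,-0.4],[0,0,-0.08,0,-0.4],[0,0,0,0,-0.4],[0,0,0,0,-0.4]]'
python3 - <<'E'
from h import *
st()
h=np.array([.5484,.2104]);A=np.radians(203.3-7*np.arange(15));k=h+.115*np.c_[np.cos(A),np.sin(A)]
print((np.diff(k,axis=0)/.2).round(3).tolist())
E
```

```text
clock: 9.92
tcp_pos: [0.4423, 0.1654, 0.0989]
orientation: [0.634, -3.075, 0.001]
contact_force: [0.3, 0.6, 0.8]
grip_width: 0.0257
gripper_force: 0.0
t 9.92 tcp [0.4423 0.1654 0.0989] yaw_y 113.29 tilt 0.11 F [0.3 0.6 0.8] w 0.0257 g 0.0 j [-0.59  0.34  0.12  2.15 -0.06  0.66  1.55]
[[-0.024, 0.066], [-0.016, 0.068], [-0.007, 0.07], [0.001, 0.07], [0.01, 0.069], [0.018, 0.068], [0.027, 0.065], [0.034, 0.061], [0.041, 0.057], [0.048, 0.051], [0.054, 0.045], [0.059, 0.038], [0.063, 0.031], [0.066, 0.023]]
```

```bash
python3 -m crank '[[-0.024,0.066,0,-0.155,-0.4],[-0.016,0.068,0,-0.155,-0.4],[-0.007,0.07,0,-0.155,-0.4],[0.001,0.07,0,-0.155,-0.4],[0.01,0.069,0,-0.155,-0.4],[0.018,0.068,0,-0.155,-0.4],[0.027,0.065,0,-0.155,-0.4],[0.034,0.061,0,-0.155,-0.4]]'
python3 -m crank '[[0.041,0.057,0,-0.155,-0.4],[0.048,0.051,0,-0.155,-0.4],[0.054,0.045,0,-0.155,-0.4],[0.059,0.038,0,-0.155,-0.4],[0.063,0.031,0,-0.155,-0.4],[0.066,0.023,0,-0.155,-0.4],[0.02,0.005,0,0,-0.4],[0,0,0,0,-0.4]]'
python3 -c "
from h import *
st()"
```

```text
clock: 10.58
tcp_pos: [0.4518, 0.2742, 0.1008]
orientation: [0.887, 3.013, 0.003]
contact_force: [-0.2, -0.1, -0.2]
grip_width: 0.0258
gripper_force: 0.4
clock: 11.25
tcp_pos: [0.5189, 0.3236, 0.0999]
orientation: [-1.893, -2.501, 0.006]
contact_force: [-8.9, -0.2, 3.5]
grip_width: 0.0256
gripper_force: 4.2
t 11.25 tcp [0.5189 0.3236 0.0999] yaw_y 15.75 tilt 0.36 F [-8.9 -0.2  3.5] w 0.0256 g 4.2 j [-1.03  0.57  0.5   1.84 -0.37  0.82 -0.06]
```

The lever is against its stop (8.9 N reaction). Lifting off and moving to look at the dish.

```bash
python3 -m crank '[[-0.025,0,0,0,-0.4],[0,0,0.1,0,-0.4],[0,0,0.15,0,-0.4],[0,0,0.15,0,-0.4],[0,0,0.18,0,-0.4],[0,0,0.18,0,-0.4],[0,0,0.1,0,0],[0,0,0,0,0]]'
python3 -m crank '[[0.01,-0.18,0,-0.05,0],[0.01,-0.18,0,-0.05,0],[0.01,-0.18,0,-0.05,0],[0.01,-0.18,0,-0.05,0],[0.01,-0.18,0,-0.05,0],[0.01,-0.18,0,-0.05,0],[0.01,-0.18,0,-0.05,0],[0.01,-0.18,0,0,0]]'
python3 -m crank '[[0.01,-0.18,0,0,0],[0.01,-0.18,0,0,0],[0.01,-0.18,0,0,0],[0.01,-0.18,0,0,0],[0.01,-0.18,0,0,0],[0.01,-0.18,0,0,0],[0,0,0,0,0],[0,0,0,0,0]]'
python3 - <<'E'
from h import *
st();m=r.camera_model("wrist");f=r.grab_frame("wrist");np.save("w4.npy",m,allow_pickle=True);cv2.imwrite("pics/w4.png",f)
t=r.grab_frame("top")[220:295,200:310]
c=np.hstack([cv2.resize(f,(480,360)),cv2.resize(t,(320,360),interpolation=cv2.INTER_CUBIC)])
cv2.imwrite("pics/c5.png",cv2.convertScaleAbs(c,alpha=1.3))
E
```

```text
clock: 11.92
tcp_pos: [0.5193, 0.3242, 0.2781]
orientation: [1.896, 2.502, 0.017]
contact_force: [1.6, 0.4, 0.7]
grip_width: 0.0425
gripper_force: 0.0
clock: 12.58
tcp_pos: [0.5322, 0.0334, 0.2718]
orientation: [2.224, 2.219, 0.003]
contact_force: [0.7, -0.6, 0.7]
grip_width: 0.043
gripper_force: 0.0
clock: 13.25
tcp_pos: [0.5437, -0.184, 0.2718]
orientation: [2.227, 2.214, 0.0]
contact_force: [-0.2, -0.4, 0.6]
grip_width: 0.0429
gripper_force: 0.0
t 13.25 tcp [ 0.5437 -0.184   0.2718] yaw_y -0.36 tilt 0.07 F [-0.2 -0.4  0.6] w 0.0429 g 0.0 j [-0.43  0.35  0.83  1.8  -0.28  1.12  0.49]
```

View pics/c5.png

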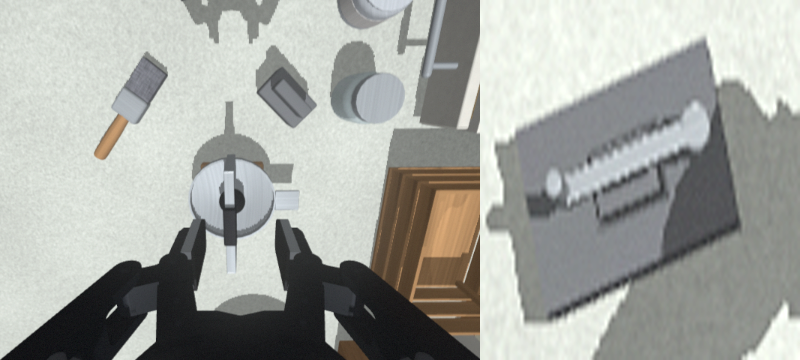

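The lever lies shut over the cartridge. The dish's bail is seen nearly along world y: the near end of the bar is at crop (232,270), the grip at (231,205)-(232,243), and the lip at about (287,200). I'm measuring its line now.

Run:
```python
from h import *
m=np.load("w4.npy",allow_pickle=True).item();f=cv2.imread("pics/w4.png");g=cv2.cvtColor(f,cv2.COLOR_BGR2GRAY)
C=-np.array(m["R"]).T@m["t"];print("cam",C.round(3))
P=[]
for v in range(276,322,5):
    d=np.where(g[v,290:328]<55)[0]+290
    if len(d):print(v,d.min(),d.max(),(w:=ray(m,(d.min()+d.max())/2,v,.1355)).round(4),(ray(m,d.max()+.5,v,.1355)-ray(m,d.min()-.5,v,.1355))[0].round(4));P.append(w)
P=np.array(P);print("grip yaw y-axis deg",np.degrees(np.arctan(np.polyfit(P[:,1],P[:,0],1)[0])))
print(g[260:365:4,309].tolist())
# lip: bright blob right of rim
k=((g>150)*255).astype(np.uint8)
print("col profile v=266",g[266,355:405].tolist())
for u in(372,380,388):print(u,g[240:292:2,u].tolist())
```

```text
cam [ 0.545 -0.103  0.415]
276 295 323 [ 0.5347 -0.2281  0.1355] 0.0257
281 298 319 [ 0.5342 -0.2329  0.1355] 0.0196
286 298 314 [ 0.5318 -0.2378  0.1355] 0.0152
291 298 314 [ 0.5317 -0.2428  0.1355] 0.0153
296 298 314 [ 0.5317 -0.2478  0.1355] 0.0154
301 298 314 [ 0.5316 -0.2528  0.1355] 0.0154
306 299 314 [ 0.5319 -0.2579  0.1355] 0.0146
311 299 315 [ 0.5323 -0.2631  0.1355] 0.0156
316 299 315 [ 0.5322 -0.2683  0.1355] 0.0157
321 299 314 [ 0.5316 -0.2735  0.1355] 0.0148
grip yaw y-axis deg 2.6016940090804037
[157, 158, 161, 124, 71, 40, 51, 50, 50, 51, 50, 49, 54, 52, 52, 51, 52, 138, 167, 167, 166, 167, 166, 167, 166, 166, 176]
col profile v=266 [140, 143, 141, 142, 143, 143, 142, 131, 121, 84, 129, 160, 163, 166, 164, 161, 161, 163, 160, 162, 160, 161, 158, 159, 156, 157, 158, 158, 157, 157, 157, 157, 156, 156, 155, 156, 154, 154, 155, 154, 155, 152, 151, 145, 168, 167, 169, 171, 174, 177]
372 [108, 108, 152, 172, 169, 173, 168, 120, 155, 160, 161, 159, 166, 163, 163, 164, 166, 167, 163, 157, 160, 169, 169, 170, 168, 172]
380 [109, 108, 147, 173, 170, 171, 168, 123, 157, 159, 155, 157, 162, 157, 160, 161, 164, 164, 162, 154, 162, 173, 170, 172, 172, 176]
388 [123, 125, 163, 171, 173, 170, 166, 122, 154, 153, 155, 157, 160, 156, 159, 158, 161, 160, 157, 151, 168, 169, 170, 172, 171, 173]
```

Run:
```python
from h import *
m=np.load("w4.npy",allow_pickle=True).item()
for z in(.0465,.0505):
    a,b,c=ray(m,398,267,z),ray(m,372,254.5,z),ray(m,388,254.5,z);d,e=ray(m,372,278.5,z),ray(m,388,278,z)
    print(a.round(4),np.degrees(np.arctan2(*(c-b)[1::-1])),np.degrees(np.arctan2(*(e-d)[1::-1])),((b+d)/2).round(4),(b-d)[1])
print("near end",ray(m,309,326,.1355).round(4))
# check with top view
mt=r.camera_model("top");print("proj grip top view",px(mt,[.532,-.2535,.1355]))
```

```text
[ 0.6347 -0.2572  0.0465] -0.35957480935119257 1.588774219494768 [ 0.6045 -0.2566  0.0465] 0.02999903253386177
[ 0.6337 -0.2555  0.0505] -0.35957480935115255 1.5887742194946566 [ 0.6039 -0.2549  0.0505] 0.02967356728786613
near end [ 0.5339 -0.2789  0.1355]
proj grip top view (np.float64(471.04559404226893), np.float64(251.44629951075515))
```

```bash
python3 -m crank '[[-0.02,-0.15,0,0,0],[-0.02,-0.15,0,0,0],[-0.017,-0.052,0,0,0],[0,0,-0.15,0,0],[0,0,-0.15,0,0],[0,0,-0.15,0,0],[0,0,0,0,0],[0,0,0,0,0]]'
python3 -c "
from h import *
st()"
```

```text
clock: 14.02
tcp_pos: [0.5328, -0.2495, 0.1806]
orientation: [-2.218, -2.221, 0.002]
contact_force: [0.6, 0.2, 0.6]
grip_width: 0.0427
gripper_force: 0.0
t 14.02 tcp [ 0.5328 -0.2495  0.1806] yaw_y 0.06 tilt 0.18 F [0.6 0.2 0.6] w 0.0427 g 0.0 j [-0.24  0.48  0.77  1.85 -0.4   0.97  0.71]
```

```bash
python3 -m crank '[[-0.002,-0.02,-0.1,0,0],[0,0,-0.1,0,0],[0,0,-0.1,0,0],[0,0,-0.05,0,0],[0,0,0,0,0],[0,0,0,0,-0.45],[0,0,0,0,-0.45],[0,0,0,0,-0.45]]' 40
python3 -m crank '[[0,0,0,0,-0.55],[0,0,0,0,-0.6],[0,0,0,0,-0.65],[0,0,0,0,-0.7],[0,0,0,0,-1],[0,0,0,0,-1],[0,0,0,0,-1],[0,0,0,0,-1]]' 60
python3 - <<'E'
from h import *
st()
s=r.grab_frame("scene")[150:270,150:270];w=r.grab_frame("wrist")[80:480,120:520]
cv2.imwrite("pics/c6.png",cv2.convertScaleAbs(np.hstack([cv2.resize(s,(400,400),interpolation=2),w]),alpha=1.4))
E
```

```text
clock: 14.68
tcp_pos: [0.5337, -0.2558, 0.1129]
orientation: [2.221, 2.219, 0.002]
contact_force: [1.0, -0.3, 0.0]
grip_width: 0.0236
gripper_force: 0.0
clock: 15.35
tcp_pos: [0.5325, -0.2557, 0.1118]
orientation: [-2.223, -2.22, -0.0]
contact_force: [-3.0, 1.1, 5.7]
grip_width: 0.015
gripper_force: 58.8
t 15.35 tcp [ 0.5325 -0.2557  0.1118] yaw_y -0.08 tilt 0.01 F [-3.   1.1  5.7] w 0.015 g 58.8 j [-0.17  0.57  0.7   1.9  -0.49  0.84  0.78]
```

View pics/c6.png

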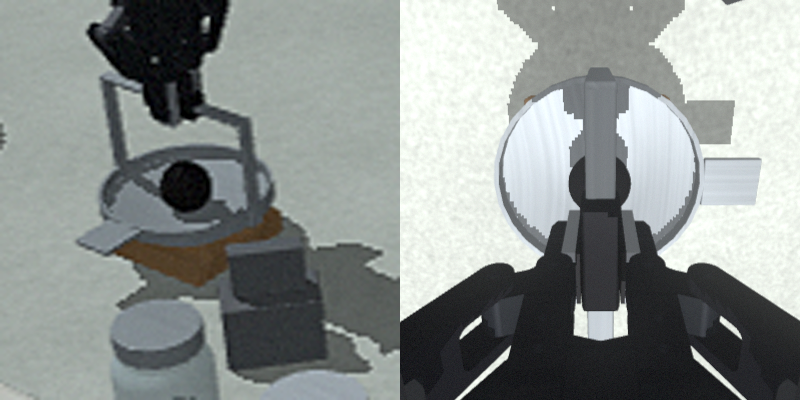

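The gripper holds the bail squarely by the black grip, with the ball in the middle. Lifting gently, straight up.

```bash
python3 -m crank '[[0,0,0.01,0,-1],[0,0,0.02,0,-1],[0,0,0.03,0,-1],[0,0,0.04,0,-1],[0,0,0.05,0,-1],[0,0,0.05,0,-1],[0,0,0.05,0,-1],[0,0,0.05,0,-1]]'
python3 -m crank '[[0,0,0.05,0,-1],[0,0,0.04,0,-1],[0,0,0.04,0,-1],[0,0,0.03,0,-1],[0,0,0.02,0,-1],[0,0,0.01,0,-1],[0,0,0,0,-1],[0,0,0,0,-1]]'
python3 -m crank '[[0,0,0,0,-1],[0,0,0,0,-1],[0,0,0,0,-1],[0,0,0,0,-1],[0,0,0,0,-1],[0,0,0,0,-1]]'
python3 - <<'E'
from h import *
st();m=r.camera_model("wrist");f=r.grab_frame("wrist");cv2.imwrite("pics/w7.png",f)
s=r.grab_frame("scene")[110:250,140:280]
cv2.imwrite("pics/c7.png",cv2.convertScaleAbs(np.hstack([cv2.resize(s,(400,400),interpolation=2),f[80:480,120:520]]),alpha=1.4))
E
```

```text
clock: 16.12
tcp_pos: [0.5329, -0.2555, 0.1727]
orientation: [2.222, 2.22, 0.001]
contact_force: [-0.0, 0.7, -2.9]
grip_width: 0.0149
gripper_force: 58.5
clock: 16.78
tcp_pos: [0.5325, -0.2553, 0.209]
orientation: [-2.222, -2.22, 0.0]
contact_force: [0.1, 0.4, -2.3]
grip_width: 0.0151
gripper_force: 58.6
clock: 17.28
tcp_pos: [0.5327, -0.2555, 0.2092]
orientation: [-2.223, -2.22, 0.0]
contact_force: [-0.2, -0.1, -2.9]
grip_width: 0.0148
gripper_force: 58.6
t 17.28 tcp [ 0.5327 -0.2555  0.2092] yaw_y -0.06 tilt 0.0 F [-0.2 -0.1 -2.9] w 0.0148 g 58.6 j [-0.25  0.45  0.79  1.82 -0.37  1.02  0.69]
```

View pics/c7.png

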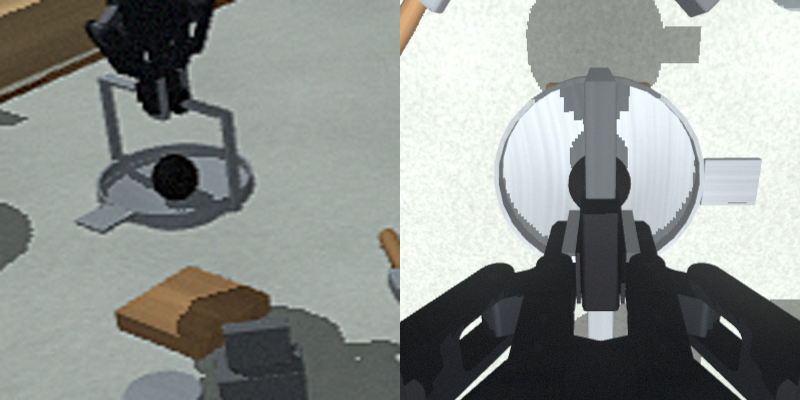

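The dish is lifted level, with the ball centred and the lip still towards +x. Now a gentle quarter turn anticlockwise.

```bash
python3 -m crank '[[0,0,0,0.02,-1],[0,0,0,0.04,-1],[0,0,0,0.06,-1],[0,0,0,0.08,-1],[0,0,0,0.1,-1],[0,0,0,0.1,-1],[0,0,0,0.1,-1],[0,0,0,0.1,-1]]'
python3 -m crank '[[0,0,0,0.1,-1],[0,0,0,0.1,-1],[0,0,0,0.1,-1],[0,0,0,0.1,-1],[0,0,0,0.1,-1],[0,0,0,0.1,-1],[0,0,0,0.1,-1],[0,0,0,0.1,-1]]'
python3 -m crank '[[0,0,0,0.1,-1],[0,0,0,0.1,-1],[0,0,0,0.1,-1],[0,0,0,0.1,-1],[0,0,0,0.08,-1],[0,0,0,0.06,-1],[0,0,0,0.04,-1],[0,0,0,0.02,-1]]'
for i in 1 2 3; do python3 -m crank '[[0,0,0,0,-1],[0,0,0,0,-1],[0,0,0,0,-1],[0,0,0,0,-1],[0,0,0,0,-1],[0,0,0,0,-1],[0,0,0,0,-1],[0,0,0,0,-1]]' >/dev/null; done
python3 - <<'E'
from h import *
st();f=r.grab_frame("wrist")
s=r.grab_frame("scene")[110:250,140:280]
cv2.imwrite("pics/c8.png",cv2.convertScaleAbs(np.hstack([cv2.resize(s,(400,400),interpolation=2),f[80:480,120:520]]),alpha=1.4))
E
```

```text
clock: 18.05
tcp_pos: [0.5327, -0.2555, 0.2093]
orientation: [1.637, 2.682, -0.0]
contact_force: [-0.1, 0.2, -3.3]
grip_width: 0.0148
gripper_force: 58.5
clock: 18.72
tcp_pos: [0.5326, -0.2556, 0.2093]
orientation: [-0.728, -3.056, 0.0]
contact_force: [-0.5, -0.7, -3.0]
grip_width: 0.0146
gripper_force: 58.5
clock: 19.38
tcp_pos: [0.5326, -0.2556, 0.2093]
orientation: [0.001, -3.142, 0.0]
contact_force: [-0.2, -0.3, -2.2]
grip_width: 0.0146
gripper_force: 58.5
t 21.38 tcp [ 0.5327 -0.2554  0.2093] yaw_y 89.94 tilt 0.0 F [-0.2  0.2 -3.2] w 0.015 g 58.5 j [ 0.02  0.38  0.42  1.81 -0.18  0.99  2.08]
```

View pics/c8.png

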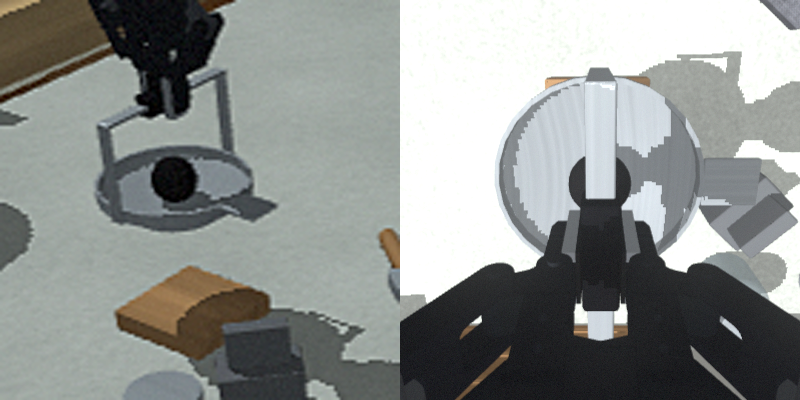

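The lip now points to +y, the dish is level over the stand, and the ball rests in its middle. Handing in.

```bash
python3 -c "
from bench import r
print(r.hand_in())"
```

```text
the job is handed in; nothing more can be done
None
```

The job is handed in, verdict not shown: the cartridge is seated, the lever is shut, and the gripper holds the dish level about 10 cm above its stand, lip to +y and ball in the middle.

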